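# Release the toggle clamp and hold the sprung chamber lid just below its balance point

## Task

Try out the sprung lid of the white drying chamber: first swing the toggle clamp at its right-hand side over centre and fully back, clear of the lid. Then take the lid by its black bar, raise it past its balance point (45 degrees open) to 55 or 60 degrees, ease it back down to just below balance, about 40 degrees open, and finish there, still holding the lid steady yourself. Never let the lid fly open or fall, and do not disturb the things lying around.

Things in the scene. Friction and masses are not known exactly. Their poses are not given: they have to be found in the camera images.
- chamber: White tub, 200 (its x) x 160 (its y) x 70 mm, fixed on the bench, with aluminium lid and toggle clamp. Origin: centre of its underside; z up. Its -x face (grey panel, knob) looks to the robot, give or take its yaw. Lid hinge along x on the +y side (robot's left); lid bar and clamp on the -y side, the bar on the near half, the clamp on the far half.
- lid (a joint): Lid angle, rad: 0 shut, grows as the bar's edge rises, stop at 1.25. A spring carries part of the 1 kg lid. Balance at 0.785 (45 degrees): let go below it, the lid falls shut; above it, the spring throws it open to the stop. Friction holds it nowhere. At the bar, lifting takes 1.2 N when shut, 0.25 N at 40 degrees; at 60 degrees 0.6 N holds it down.
- lid_hinge (a point): Middle of the lid's hinge axis, fixed to the chamber: 87 mm to +y of the chamber's centre, 72 mm above the bench; the axis runs along the chamber's x.
- lid_bar (a point): Middle of the lid's black round bar (12 mm thick, 86 long along chamber x, 38 mm clear of the lid's edge, stays 35 mm to either side of this point); pinch from above, fingers closing along chamber y. Shut: 35 mm to -x, 129 to -y of the chamber's centre, 76 up. Circles the hinge axis at 216 mm; 214 mm above the bench at 40 degrees, 228 at 45, 261 at 60. It can turn between the pads.
- clamp (a joint): Toggle clamp angle, rad: 0 clamped (arm level over the lid's edge, pad on the lid, handle upright), 1.6 fully back (arm upright, handle level, pointing to the chamber's -y). The heavy arm is over centre at about 0.63: below that it drops back to clamped, above it falls over by itself to the stop at 1.6 and stays. About 0.8 N at the handle starts it.
- clamp_pivot (a point): Pivot of the clamp, fixed to the chamber: 65 mm to +x and 117 mm to -y of its centre, 105 mm above the bench; its axis runs along the chamber's x.
- clamp_grip (a point): Point on the axis of the clamp's black upright handle (17 mm thick, round), 66 mm straight above the pivot while clamped; the handle ends 24 mm beyond this point. Pushed to the chamber's -y it swings over and down. The lid's top lies 84 mm above the bench below it.
- petri_dish: Loose petri dish, 90 mm across, 16 mm high, lying on the bench to the right of the chamber, to be left alone. Origin: centre of its underside.
- timer: Loose timer, 70 x 70 x 25 mm, lying left of the chamber behind the hinge, to be left alone. Origin: centre of its underside.
- slide_packet: Loose carton, 33 x 82 x 30 mm, on the bench far to the right, to be left alone. Origin: centre of its underside.

How it is judged (in metres and radians):
On the way, in this order (a step that is already met when the one before it is completed fails the run):
1. the clamp is swung over centre and fully back while the lid is still shut (value of joint clamp above 1.4 rad and value of joint lid below 0.06 rad), for 0.2 s.
2. the lid is raised past its balance point, to more than 50 degrees, clamp still back (value of joint lid above 0.873 rad and value of joint clamp above 1.4 rad), for 0.2 s.
At the end, for the whole second after the job is handed in: The fingers hold the lid still (under 0.1 rad/s) just below balance, between 0.60 and 0.77 rad (34 to 44 degrees), where it would fall shut if released; the clamp is still fully back (over 1.4 rad); petri dish, timer and carton are within 20 mm of where they lay (value of joint lid between 0.6 and 0.77 rad and velocity of joint lid between -0.1 and 0.1 rad/s and value of joint clamp above 1.4 rad and contact force between chamber and the fingers above 0.1 N and distance of each of petri_dish, timer, slide_packet from where it was at the start of the episode below 0.02 m); the arm keeps its last pose, push and grip.
It fails at once if the lid flies open or falls (faster than 2 rad/s) (velocity of joint lid above 2 rad/s or velocity of joint lid below -2 rad/s).
It fails at once if the petri dish, timer or carton is shoved more than 20 mm (distance of any of petri_dish, timer, slide_packet from where it was at the start of the episode above 0.02 m).
It also fails if it takes over 58 s, if anything falls off the work surface, if the arm or the gripper's body presses on something with over 40 N, if the wrist force passes 120 N, or if a joint passes its speed limit or range.

## Robot

A 7-joint arm with a two-finger parallel gripper is mounted at the origin on a cart in front of the work surface, level with it; the furniture and walls round the work are solid. World frame = base frame: x ahead of the robot, y to its left, z up, the work surface at z = 0. Lengths are in m, angles in degrees, forces in N, time in s.
With the tool pointing down it reaches from about 0.425 to 0.875 m from the base axis. Payload 4.7 kg.
Tool frame: the origin (TCP) lies at the very end of the fingers, on their centre line; the grasp point (between the pads) lies env.hold_point_z behind it (env.hold_point_z is the distance from the TCP to the grasp point, in m); z points along the fingers, y is the line along which they close (so a half turn about z gives the same grasp; the last joint's range is limited). The gripper opens to 87 mm and grips with 3 to 60 N. Pads are 19 mm wide; open, the fingers measure 117 mm over their backs; the gripper's body (75 mm by 190 mm) begins 51 mm behind the grasp point.
Start: joints at [74.605, 18.392, -4.016, 83.108, 1.295, 78.541, -3.26], TCP at [0.181, -0.624, 0.223] pointing down, gripper open.
Joint ranges: [-163.93, 163.93], [-17.29, 119.83], [-79.2, 71.16], [3.27, 140.29], [-89.18, 269.18], [5.43, 117.66], [-154.24, 154.24]. Speed limits (degrees/s): [147.25, 147.25, 180, 180, 180, 180, 180].

## Interface

Orientations are given as [roll, pitch, yaw] about the fixed x, y, z axes, in that order (R = Rz(yaw) Ry(pitch) Rx(roll)).
In Python, from cell import env gives the robot as it stands.
- The arm moves only by the shell command python3 -m jog 'ROWS' [FORCE]. ROWS is JSON, a list of rows, each an object with "dp": the shift along the tool's x, y, z in cm, a list of three; "twist": the turn about the tool's z in degrees; "fingers": the opening, from 0 (shut) to 1 (fully open). A call has 1 to 8 rows; each row is the pose to reach, as a shift and turn from the pose commanded when the call began, along the tool's axes at that moment; what a row does not reach only later rows make up. A row lasts 1/8 s, in which the tool goes at most 62.5 mm and 10.7 degrees, less where a joint would pass 70% of its speed; a pose out of reach is approached as far as the arm can. A call with a gripper value outside its range is refused whole. The fingers move at their own pace and stop on an object; FORCE is the grip in N (left out, the last holds). Time passes only in rows, so rows that repeat a pose let the fingers close. It gives the time, the measured TCP pose, the force, the opening and the grip force at its end, in the units of the state.
- env.get_obs(): the state, without advancing time (a new reading comes with each control period).
- env.read_camera(name): name is "scene" or "top" or "wrist"; returns a dict with "pixels" (384x512x3 uint8, blue, green, red), "depth" (384x512 float32, m along the optical axis (not along the pixel's ray), 0 where there is no reading), "fx", "fy", "cx", "cy" (pixels), "rvec" (rotation vector, rad) and "tvec" (3), from world to camera coordinates, as OpenCV has them. Camera axes: x right, y down, z forward; pixel columns grow to the right and rows downward; lengths in m; the calibration is good to about 2 mm. A picture is of the moment at which its call begins.
- env.sign_off(): hands the job in; it is judged then, once.
The state is a dict: "time_s": time; "qpos": joint angles; "joint_velocities": joint speeds; "effort": joint torques, N m; "tool_pos": TCP position; "tool_rot": TCP orientation; "force": force on the tool from outside, world axes, zero at the start; "wrist_torque": the same for the moment, N m; "grip_width": finger opening in m; "grasp_force": force on a finger pad.
Only numpy, scipy, OpenCV 4.12 (cv2) and the standard library are available. Lean on these libraries where they do the work, as an engineer would, in place of code of your own. Each camera call takes 0.05 s, during which the arm holds its last target. There are 200 camera calls.

## Working session

There is one attempt and no reset: what is moved stays moved. The work goes in short steps, Python scripts to look and compute and a shell command to move; the robot and the scene stay as the last step left them, time stands still between calls to the robot, and variables do not carry over. Pictures are saved under pics/ and viewed, at most 10 in all, crops included, and the job is handed in when it is done.

```bash
mkdir -p pics; ls; cat > h.py <<'E'
import numpy as np, cv2
from cell import env
def cam(n):
    c=env.read_camera(n); R=cv2.Rodrigues(np.array(c["rvec"],float))[0]; t=np.array(c["tvec"],float).ravel()
    return c,R,t
def pts(c,R,t):
    d=c["depth"]; v,u=np.mgrid[:d.shape[0],:d.shape[1]]
    P=np.stack([(u-c["cx"])/c["fx"]*d,(v-c["cy"])/c["fy"]*d,d],-1)
    return (P-t)@R
E
python3 - <<'E'
from h import *
print(env.hold_point_z, env.get_obs())
for n in("top","scene"):
    c,R,t=cam(n); cv2.imwrite(f"pics/{n}0.png",c["pixels"]); np.save(n+"0.npy",pts(c,R,t)); print(n,-R.T@t,c["fx"])
E
```

```text
pics
0.0187 {'time_s': 0.0, 'qpos': array([74.60535737, 18.44029184, -4.01589622, 83.17402112,  1.29550072,
       78.53972235, -3.26302281]), 'joint_velocities': array([-0.0217114 , -0.00766746,  0.04917841,  0.06372221, -0.07016955,
        0.00840839, -0.03330084]), 'effort': array([-2.46348254e-04, -4.91288316e+01, -4.04060371e-01, -3.12530744e+01,
       -6.38854830e-02,  4.36437281e-02,  1.72824857e-04]), 'tool_pos': array([ 0.18117288, -0.62367728,  0.22145531]), 'tool_rot': array([-1.79891235e+02,  6.01936169e-03,  1.62018018e+01]), 'force': array([ 0.17372973, -0.04616178, -0.312212  ]), 'wrist_torque': array([-0.03038833,  0.04965072,  0.01755669]), 'grasp_force': 0.0, 'grip_width': 0.0871701713581992}
top [ 0.26924642 -0.10637443  1.50785944] 412.2955686729829
scene [-0.20172261  0.93034647  0.7812034 ] 428.624184334311
```

View pics/top0.png

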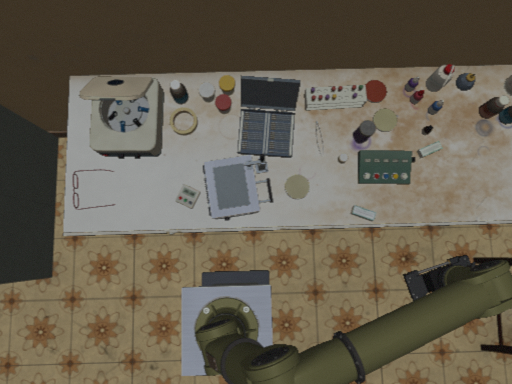

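View pics/scene0.png

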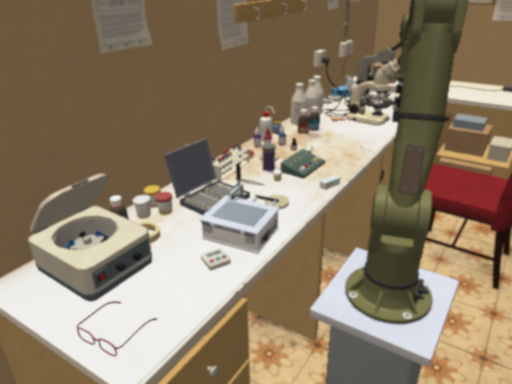

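The top view shows the chamber at about (231,187), the bar at (269,190), the clamp at (262,165), the petri dish at (297,187) and the timer at (188,196). Next I measure the chamber's pose.

```bash
python3 - <<'E'
from h import *
P=np.load("top0.npy"); im=cv2.imread("pics/top0.png")
z=P[...,2]; roi=np.zeros(z.shape,bool); roi[145:225,195:285]=1
m=(roi&(z>.055)&(z<.1)).astype(np.uint8)
n,l,s,c=cv2.connectedComponentsWithStats(m)
k=1+np.argmax(s[1:,4]); pp=P[l==k][:,:2].astype(np.float32)
(cx,cy),(w,h),a=cv2.minAreaRect(pp*1000); print("rect",cx,cy,w,h,a, np.median(z[l==k]))
# lid grey panel
g=im.max(2)
d=roi&(g<70)
n,l,s,c=cv2.connectedComponentsWithStats(d.astype(np.uint8))
for i in range(1,n):
  if s[i,4]>5:
    q=P[l==i]; print(s[i],c[i],np.median(q,0),q.min(0),q.max(0)); 
    # direction
    if s[i,4]>20: v=np.linalg.svd(q[:,:2]-q[:,:2].mean(0))[2][0]; print(np.degrees(np.arctan2(v[1],v[0])))
cv2.imwrite("pics/crop0.png",cv2.resize(im[140:230,170:330],None,fx=5,fy=5,interpolation=cv2.INTER_CUBIC))
cc,R,t=cam("top")
h=np.round(z[160:200:2,255:275]*1000).astype(int); print(h)
E
```

```text
rect 500.89324951171875 -53.032814025878906 204.6538848876953 227.50120544433594 7.473246097564697 0.08279255717775828
[238 152  47  10  81] [261.18518519 155.44444444] [ 0.6164259  -0.13830573  0.02674255] [ 0.56913575 -0.22372731  0.01215708] [ 0.63282634 -0.05463142  0.19694681]
-98.99951425362228
[259 164   6   6  32] [261.625 166.625] [ 0.56617084 -0.13970634  0.07053445] [ 0.56404846 -0.14817854  0.02423616] [ 0.56822135 -0.12959965  0.1150009 ]
-83.2690532143417
[267 179   6  23  55] [269.41818182 189.90909091] [ 0.47941052 -0.16312942  0.08146366] [ 0.26924642 -0.17135005  0.07584528] [ 0.52001666 -0.10637443  1.50785944]
173.8074177317977
[224 217   6   3  14] [226.5        217.92857143] [ 0.3892521  -0.00974693  0.04535754] [ 0.38489435 -0.01832478  0.02225421] [0.39266828 0.00108717 0.05888786]
[[  -2    0    2  109  116  145  162  161  161  152   92    0    5    2
     2    3    3   -2   -5    0]
 [ 111  115  109  114  105  122  117  118  114   89   88    9 1508    1
    -4    4    0   -3   -1   -1]
 [ 106    7    9   47  108  116  115  108  110  106  103   13    6    2
 
[... 1117 characters left out ...]
0    6    5    3    4   -2   -6   85
    84   85    4    0    1    5]
 [  72   84    1   -1   -3   -1    2    3    5    1    1   -1   -2   79
    77   84   79   -2    4    1]
 [  83   83   78    4    2   -4    0    5    7    3    5   -1    3    3
    81   83   85    8    6   -6]
 [  79   79   82    0    6    0   -5    3    1   -6   -2   11    7    2
    81   87   87    2   -2   -1]
 [  84   79   86   -1    6    4    1    7   -2    4    4    0    0    2
    84   81   90   81    1    2]
 [  83   75   82   73   -1    2    0    1   -4    1    6    0    3   -1
    78   78   84   85   -4    0]
 [  82   80   80   79    1   -4    2    2    3    5    2   -5    4    4
     2   78   86   81   -2    1]]
```

View pics/crop0.png

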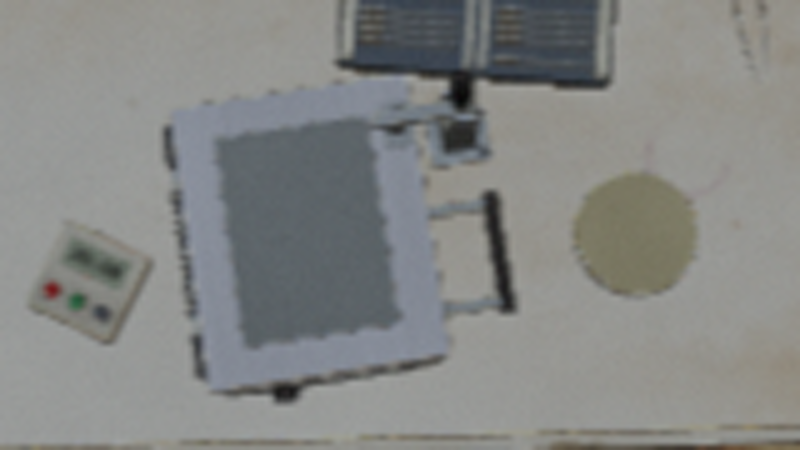

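The crop shows the lid, yawed about 7 degrees to the left, with the bar from (492,195) to (510,308). The clamp handle is at (460,90). Next I fit the lid on its own.

```bash
python3 - <<'E'
from h import *
P=np.load("top0.npy"); im=cv2.imread("pics/top0.png")
z=P[...,2]; roi=np.zeros(z.shape,bool); roi[145:225,195:285]=1
m=(roi&(z>.06)&(z<.1)).astype(np.uint8)
o=cv2.morphologyEx(m,cv2.MORPH_OPEN,np.ones((9,9)))
pp=P[o>0][:,:2]*1000
r=cv2.minAreaRect(pp.astype(np.float32)); print(r, np.median(z[o>0]))
g=im.max(2); b=roi&(g<70)&(z>.07)&(z<.095); b[:178]=0; b[:,:264]=0
q=P[b][:,:2]*1000; print("bar",len(q),cv2.fitLine(q.astype(np.float32),cv2.DIST_HUBER,0,.01,.01).ravel(), q.min(0),q.max(0))
hm=roi&(z>.12)&(z<.22); hm[:150]=0; q=P[hm]; q=q[(q[:,0]<.6)]; print("handle",np.round(q*1000))
tl=cv2.fitLine(q[:,:2].astype(np.float32),cv2.DIST_HUBER,0,.01,.01)
for nm,roi2 in(("dish",(285,170,312,202)),("packet",(345,200,380,225)),("timer",(172,180,203,210))):
    x0,y0,x1,y1=roi2; zz=P[y0:y1,x0:x1]; k=(zz[...,2]>.009)&(zz[...,2]<.05); print(nm,zz[k].mean(0),zz[k].min(0),zz[k].max(0))
for name,reg in(("laptop",(235,70,305,160)),):
    x0,y0,x1,y1=reg; zz=P[y0:y1,x0:x1].reshape(-1,3); zz=zz[(zz[:,2]<.5)]
    for xx in np.arange(.58,.86,.03):
        s=zz[abs(zz[:,0]-xx)<.015]; s=s[s[:,2]>.01]; 
        if len(s): print(round(xx,2),np.percentile(s[:,2],[50,98]).round(3),s[:,1].min().round(3),s[:,1].max().round(3))
E
```

```text
((497.72222900390625, -29.88843536376953), (204.77978515625, 177.99581909179688), 6.448484420776367) 0.08303087051084662
bar 54 [ 9.9202043e-01  1.2607725e-01  4.7963065e+02 -1.6358905e+02] [ 440.4039041  -171.35004577] [ 520.01666446 -156.01404121]
handle [[ 582. -135.  195.]
 [ 582. -139.  197.]
 [ 582. -142.  195.]
 [ 583. -145.  190.]
 [ 580. -132.  190.]
 [ 579. -135.  196.]
 [ 579. -139.  195.]
 [ 579. -142.  196.]
 [ 579. -145.  194.]
 [ 576. -132.  194.]
 [ 576. -135.  192.]
 [ 576. -138.  195.]
 [ 576. -142.  194.]
 [ 576. -145.  192.]
 [ 576. -132.  181.]
 [ 573. -135.  193.]
 [ 573. -139.  191.]
 [ 572. -142.  197.]
 [ 573. -145.  193.]
 [ 575. -132.  170.]
 [ 572. -135.  183.]
 [ 569. -138.  195.]
 [ 570. -142.  191.]
 [ 572. -145.  183.]
 [ 574. -132.  157.]
 [ 571. -135.  172.]
 [ 569. -139.  178.]
 [ 571. -142.  171.]
 [ 571. -145.  171.]
 [ 574. -133.  145.]
 [ 570. -136.  162.]
 [ 570. -139.  161.]
 [ 570. -142.  161.]
 [ 572. -146.  152.]
 [ 572. -136.  136.]
 [ 569. -139.  148.]
 [ 571. -143.  138.]
 [ 572. -133.  122.]
 [ 568. -146.  120.]
 [ 568. -150.  120.]]
dish [ 0.49991217 -0.26860253  0.01655741] [ 0.4560021  -0.31459484  0.00913123] [ 0.55014368 -0.22382291  0.02543518]
packet [ 0.39526724 -0.50086512  0.0288303 ] [ 0.36848756 -0.54790094  0.00925703] [ 0.42532262 -0.45934881  0.04062778]
timer [0.47449161 0.13038772 0.02251785] [0.43082896 0.08676707 0.0095779 ] [0.52071898 0.17482599 0.03260923]
0.58 [0.172 0.197] -0.151 -0.046
0.61 [0.028 0.087] -0.254 -0.046
0.64 [0.019 0.03 ] -0.256 -0.051
0.67 [0.019 0.03 ] -0.259 -0.055
0.7 [0.019 0.032] -0.265 -0.059
0.73 [0.019 0.032] -0.266 -0.06
0.76 [0.02  0.031] -0.271 -0.065
0.79 [0.028 0.067] -0.273 -0.069
0.82 [0.095 0.194] -0.284 -0.07
0.85 [0.164 0.197] -0.31 -0.074
```

```bash
python3 -m jog '[{"dp":[3,-2,-6],"twist":3,"fingers":0},{"dp":[7,-5,-8],"twist":9.1,"fingers":0},{"dp":[11,-8.2,-8],"twist":9.1,"fingers":0},{"dp":[15,-11.2,-8],"twist":9.1,"fingers":0},{"dp":[19,-14.2,-8],"twist":9.1,"fingers":0},{"dp":[23,-17.2,-8],"twist":9.1,"fingers":0},{"dp":[27,-20.2,-8],"twist":9.1,"fingers":0},{"dp":[31,-23.2,-8],"twist":9.1,"fingers":0}]' 20
python3 - <<'E'
from h import *
o=env.get_obs(); p=o["tool_pos"]; print(p,o["tool_rot"],o["time_s"])
d=np.array([.573,-.104,.28])-p; e=np.array([.9925,.1219,0]); print(d@e, d@np.array([.1219,-.9925,0]), -d[2])
E
```

```text
time_s: 1.15
tool_pos: [0.415, -0.3134, 0.3024]
tool_rot: [180.0, 0.0, 7.1]
force: [0.2, -0.2, -0.3]
grip_width: 0.0152
grasp_force: 0.0
[ 0.41495891 -0.31339846  0.30237485] [1.79990917e+02 1.38090486e-02 7.10292539e+00] 1.15
0.18238145827571736 -0.18856275784600468 0.022374852354630492
```

```bash
python3 -m jog '[{"dp":[4,-4,0],"twist":0,"fingers":0},{"dp":[8,-8,0],"twist":0,"fingers":0},{"dp":[12,-12,0],"twist":0,"fingers":0},{"dp":[16,-16,0],"twist":0,"fingers":0},{"dp":[18.2,-18.9,1],"twist":0,"fingers":0},{"dp":[18.2,-18.9,2.2],"twist":0,"fingers":0},{"dp":[18.2,-18.9,2.2],"twist":0,"fingers":0}]'
python3 - <<'E'
from h import *
for n in("top","wrist"):
    c,R,t=cam(n); np.save(n+"1.npy",pts(c,R,t)); cv2.imwrite(f"pics/{n}1.png",c["pixels"])
a=cv2.imread("pics/top1.png")[130:230,190:310]; b=cv2.imread("pics/wrist1.png")
cv2.imwrite("pics/both1.png",np.hstack([cv2.resize(a,(460,384)),cv2.resize(b,(340,384))]))
E
```

```text
time_s: 2.02
tool_pos: [0.5704, -0.1059, 0.279]
tool_rot: [180.0, 0.2, 7.1]
force: [-0.6, 0.4, 0.2]
grip_width: 0.0004
grasp_force: 0.0
```

View pics/both1.png

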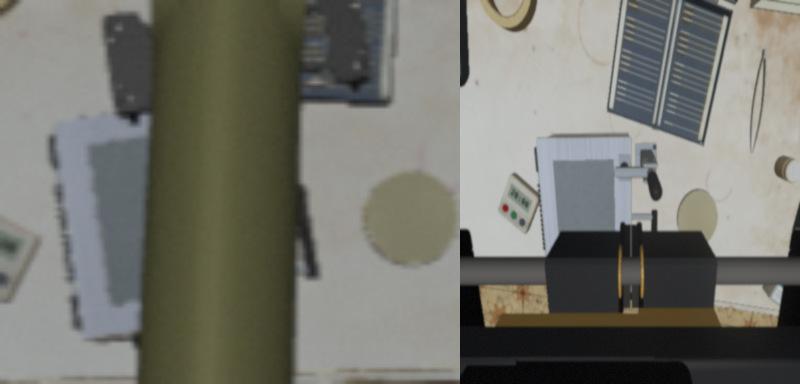

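The fingers are shut, hanging to the left of the handle; in the wrist view they are at (632,270) and the handle is at (652,180). Going down beside it.

```bash
python3 -m jog '[{"dp":[0.3,0,4],"twist":0,"fingers":0},{"dp":[0.3,0,8],"twist":0,"fingers":0},{"dp":[0.3,0,11],"twist":0,"fingers":0},{"dp":[0.3,0,11.3],"twist":0,"fingers":0},{"dp":[0.3,0,11.3],"twist":0,"fingers":0},{"dp":[0.3,0.6,11.3],"twist":0,"fingers":0},{"dp":[0.3,1.2,11.3],"twist":0,"fingers":0}]'
python3 -m jog '[{"dp":[0,0.5,0],"twist":0,"fingers":0},{"dp":[0,1,0],"twist":0,"fingers":0},{"dp":[0,1.5,0],"twist":0,"fingers":0},{"dp":[0,2,0],"twist":0,"fingers":0},{"dp":[0,2.5,0],"twist":0,"fingers":0},{"dp":[0,3,0],"twist":0,"fingers":0}]'
```

```text
time_s: 3.0
tool_pos: [0.5768, -0.1173, 0.1689]
tool_rot: [179.9, -0.1, 7.1]
force: [-0.8, -0.1, -0.2]
grip_width: 0.0004
grasp_force: 0.0
time_s: 3.75
tool_pos: [0.5795, -0.1465, 0.1673]
tool_rot: [-180.0, 0.0, 7.1]
force: [-0.6, -0.3, 0.1]
grip_width: 0.0003
grasp_force: 0.2
```

```bash
python3 -m jog '[{"dp":[0,0.6,0],"twist":0,"fingers":0},{"dp":[0,1.2,0],"twist":0,"fingers":0},{"dp":[0,1.8,0],"twist":0,"fingers":0},{"dp":[0,2.4,0],"twist":0,"fingers":0},{"dp":[0,3,0],"twist":0,"fingers":0},{"dp":[0,3.6,0],"twist":0,"fingers":0},{"dp":[0,4.2,0],"twist":0,"fingers":0},{"dp":[0,4.2,-3],"twist":0,"fingers":0}]'
python3 -m jog '[{"dp":[0,0,-4],"twist":0,"fingers":0.2},{"dp":[-3,0,-5],"twist":0,"fingers":0.5},{"dp":[-7,0,-5],"twist":0,"fingers":0.7},{"dp":[-11,0,-5],"twist":0,"fingers":0.7},{"dp":[-11,0,-5],"twist":0,"fingers":0.7}]'
python3 - <<'E'
from h import *
for n in("top","wrist"):
    c,R,t=cam(n); np.save(n+"2.npy",pts(c,R,t)); cv2.imwrite(f"pics/{n}2.png",c["pixels"])
a=cv2.imread("pics/top2.png")[130:230,190:310]; b=cv2.imread("pics/wrist2.png")
cv2.imwrite("pics/both2.png",np.hstack([cv2.resize(a,(380,384)),cv2.resize(b,(420,384))]))
o=env.get_obs(); print(o["tool_pos"],o["time_s"])
E
```

```text
time_s: 4.75
tool_pos: [0.583, -0.1886, 0.1952]
tool_rot: [-179.9, 0.3, 7.0]
force: [0.8, 0.4, 1.0]
grip_width: 0.0004
grasp_force: 0.0
time_s: 5.38
tool_pos: [0.4735, -0.2029, 0.2479]
tool_rot: [179.9, 0.1, 6.9]
force: [0.4, -0.3, 0.1]
grip_width: 0.0426
grasp_force: 0.0
[ 0.47610922 -0.20161757  0.24800314] 5.475
```

View pics/both2.png

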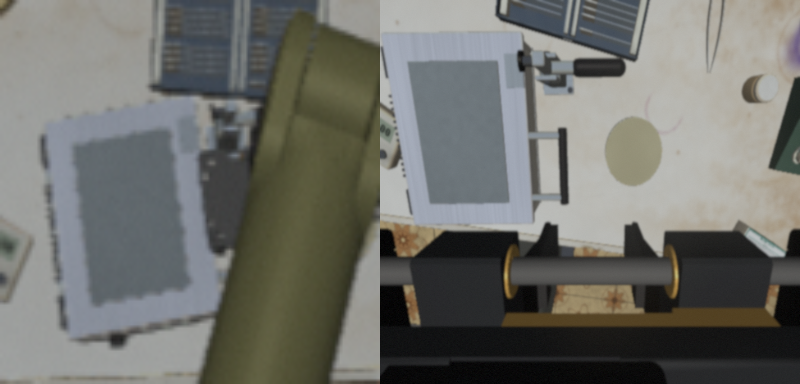

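The wrist view shows the clamp handle lying level at (600,67), so the clamp is fully back. The bar is at (563,165). Next I locate the bar from this nearer view.

```bash
python3 - <<'E'
from h import *
P=np.load("wrist2.npy"); im=cv2.imread("pics/wrist2.png"); z=P[...,2]
b=(im.max(2)<70)&(z>.068)&(z<.092); b[:,:212]=0;b[:,236:]=0;b[:115]=0;b[215:]=0
q=P[b]*1000; print(len(q),np.median(q,0),q.min(0),q.max(0),cv2.fitLine(q[:,:2].astype(np.float32),cv2.DIST_HUBER,0,.01,.01).ravel())
o=env.get_obs(); p=o["tool_pos"]; e=np.array([.9925,.1219,0]);f=np.array([.1219,-.9925,0])
for bar in ([.480,-.1636,.076],np.r_[(q[:,:2].min(0)+q[:,:2].max(0))/2000,.076]):
    d=np.array(bar)-p; print(bar,d@e,d@f,-d[2]+env.hold_point_z)
E
```

```text
607 [ 482.71416444 -164.1714757    80.82346334] [ 438.53344439 -173.41199122   77.82676004] [ 521.39905724 -154.89270995   83.48738426] [ 9.9173057e-01  1.2833740e-01  4.8167282e+02 -1.6436070e+02]
[0.48, -0.1636, 0.076] 0.008495941000833503 -0.037258156515857586 0.19070314061882454
[ 0.47996625 -0.16415235  0.076     ] 0.00839511339591141 -0.036714062585666125 0.19070314061882454
```

```bash
python3 -m jog '[{"dp":[0.8,-3.7,3],"twist":0,"fingers":0.35},{"dp":[0.8,-3.7,7],"twist":0,"fingers":0.35},{"dp":[0.8,-3.7,11],"twist":0,"fingers":0.35},{"dp":[0.8,-3.7,13],"twist":0,"fingers":0.35},{"dp":[0.8,-3.7,13],"twist":0,"fingers":0.35},{"dp":[0.8,-3.7,13],"twist":0,"fingers":0.35}]'
python3 - <<'E'
from h import *
o=env.get_obs(); p=o["tool_pos"]; e=np.array([.9925,.1219,0]);f=np.array([.1219,-.9925,0])
d=np.array([.480,-.164,.076])-p; print(p,d@e,d@f,-d[2]+env.hold_point_z,o["grip_width"])
c,R,t=cam("wrist"); cv2.imwrite("pics/w3.png",c["pixels"])
E
```

```text
time_s: 6.22
tool_pos: [0.4805, -0.1635, 0.1184]
tool_rot: [180.0, -0.1, 7.2]
force: [-1.1, 0.6, 0.9]
grip_width: 0.0305
grasp_force: 0.0
[ 0.48048003 -0.16351442  0.11844129] -0.0005356201559365183 0.00042342232384312106 0.06114129180854085 0.030517481949172753
```

View pics/w3.png

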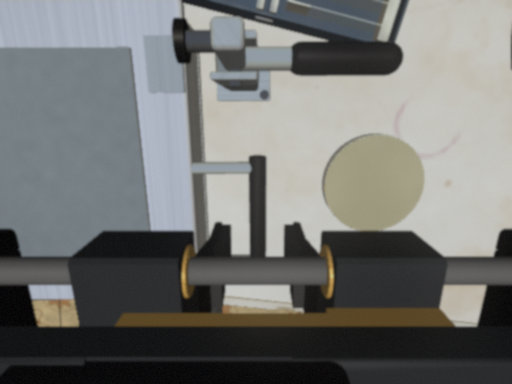

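The bar, at column 258, is centred between the fingers at (220,240) and (297,240). Going down and closing.

```bash
python3 -m jog '[{"dp":[0,0,3],"twist":0,"fingers":0.35},{"dp":[0,0,5],"twist":0,"fingers":0.35},{"dp":[0,0,6.1],"twist":0,"fingers":0.35},{"dp":[0,0,6.1],"twist":0,"fingers":0.2},{"dp":[0,0,6.1],"twist":0,"fingers":0},{"dp":[0,0,6.1],"twist":0,"fingers":0},{"dp":[0,0,6.1],"twist":0,"fingers":0},{"dp":[0,0,6.1],"twist":0,"fingers":0}]' 15
python3 - <<'E'
from h import *
o=env.get_obs(); p=o["tool_pos"]; print(p,o["force"])
# bar path from shut: offsets (right cm = tool y, up cm)
a0=np.arctan2(4,216); r=21.6
for a in range(0,61,5):
    t=np.radians(a)+a0; print(a, round(r*(np.cos(t)-np.cos(a0)),2), round(-r*(np.sin(t)-np.sin(a0)),2))
E
```

```text
time_s: 7.28
tool_pos: [0.4799, -0.1638, 0.0573]
tool_rot: [180.0, -0.1, 7.1]
force: [-0.0, 0.9, 4.0]
grip_width: 0.0116
grasp_force: 15.0
[ 0.47989747 -0.16376354  0.05728504] [-0.0469264   0.89921211  4.00792782]
0 0.0 -0.0
5 -0.12 -1.88
10 -0.4 -3.74
15 -0.84 -5.58
20 -1.44 -7.36
25 -2.19 -9.09
30 -3.09 -10.74
35 -4.14 -12.31
40 -5.31 -13.79
45 -6.61 -15.15
50 -8.02 -16.4
55 -9.54 -17.52
60 -11.14 -18.5
```

```bash
python3 -m jog '[{"dp":[0,-0.05,-0.94],"twist":0,"fingers":0},{"dp":[0,-0.12,-1.88],"twist":0,"fingers":0},{"dp":[0,-0.25,-2.81],"twist":0,"fingers":0},{"dp":[0,-0.4,-3.74],"twist":0,"fingers":0},{"dp":[0,-0.61,-4.66],"twist":0,"fingers":0},{"dp":[0,-0.84,-5.58],"twist":0,"fingers":0},{"dp":[0,-1.13,-6.47],"twist":0,"fingers":0},{"dp":[0,-1.44,-7.36],"twist":0,"fingers":0}]'
python3 - <<'E'
from h import *
r=21.6;a0=np.arctan2(4,216)
T=lambda a:np.array([r*np.cos(np.radians(a)+a0),-r*np.sin(np.radians(a)+a0)])
for s in(20,40):
  print(s,[list((T(s+2.5*k)-T(s)).round(2)) for k in range(1,9)])
E
```

```text
time_s: 8.28
tool_pos: [0.478, -0.1501, 0.1313]
tool_rot: [179.9, -0.1, 7.1]
force: [5.9, -2.6, 0.2]
grip_width: 0.0113
grasp_force: 15.0
20 [[np.float64(-0.36), np.float64(-0.87)], [np.float64(-0.75), np.float64(-1.73)], [np.float64(-1.19), np.float64(-2.56)], [np.float64(-1.65), np.float64(-3.38)], [np.float64(-2.16), np.float64(-4.18)], [np.float64(-2.7), np.float64(-4.95)], [np.float64(-3.27), np.float64(-5.7)], [np.float64(-3.87), np.float64(-6.43)]]
40 [[np.float64(-0.63), np.float64(-0.7)], [np.float64(-1.3), np.float64(-1.37)], [np.float64(-1.99), np.float64(-2.0)], [np.float64(-2.71), np.float64(-2.61)], [np.float64(-3.46), np.float64(-3.19)], [np.float64(-4.23), np.float64(-3.73)], [np.float64(-5.02), np.float64(-4.24)], [np.float64(-5.83), np.float64(-4.71)]]
```

```bash
python3 -m jog '[{"dp":[0,-0.36,-0.87],"twist":0,"fingers":0},{"dp":[0,-0.75,-1.73],"twist":0,"fingers":0},{"dp":[0,-1.19,-2.56],"twist":0,"fingers":0},{"dp":[0,-1.65,-3.38],"twist":0,"fingers":0},{"dp":[0,-2.16,-4.18],"twist":0,"fingers":0},{"dp":[0,-2.7,-4.95],"twist":0,"fingers":0},{"dp":[0,-3.27,-5.7],"twist":0,"fingers":0},{"dp":[0,-3.87,-6.43],"twist":0,"fingers":0}]'
```

```text
time_s: 9.28
tool_pos: [0.4733, -0.1135, 0.1964]
tool_rot: [179.7, -0.1, 7.0]
force: [3.5, -4.7, 3.1]
grip_width: 0.0111
grasp_force: 15.0
```

```bash
python3 -m jog '[{"dp":[0,-0.63,-0.7],"twist":0,"fingers":0},{"dp":[0,-1.3,-1.37],"twist":0,"fingers":0},{"dp":[0,-1.99,-2.0],"twist":0,"fingers":0},{"dp":[0,-2.71,-2.61],"twist":0,"fingers":0},{"dp":[0,-3.46,-3.19],"twist":0,"fingers":0},{"dp":[0,-4.23,-3.73],"twist":0,"fingers":0},{"dp":[0,-4.55,-3.94],"twist":0,"fingers":0},{"dp":[0,-4.55,-3.94],"twist":0,"fingers":0}]'
python3 - <<'E'
from h import *
o=env.get_obs(); print(o["tool_pos"],o["tool_rot"])
f,(c,R,t)=0,cam("scene"); cv2.imwrite("pics/s4.png",cv2.resize(c["pixels"][150:280,150:320],None,fx=4,fy=4,interpolation=cv2.INTER_CUBIC))
E
```

```text
time_s: 10.28
tool_pos: [0.4675, -0.0687, 0.2367]
tool_rot: [179.7, -0.1, 7.0]
force: [1.6, -5.2, 8.6]
grip_width: 0.0113
grasp_force: 15.0
[ 0.4675346  -0.06871964  0.23665757] [ 1.79656372e+02 -1.39637244e-01  6.99624004e+00]
```

View pics/s4.png

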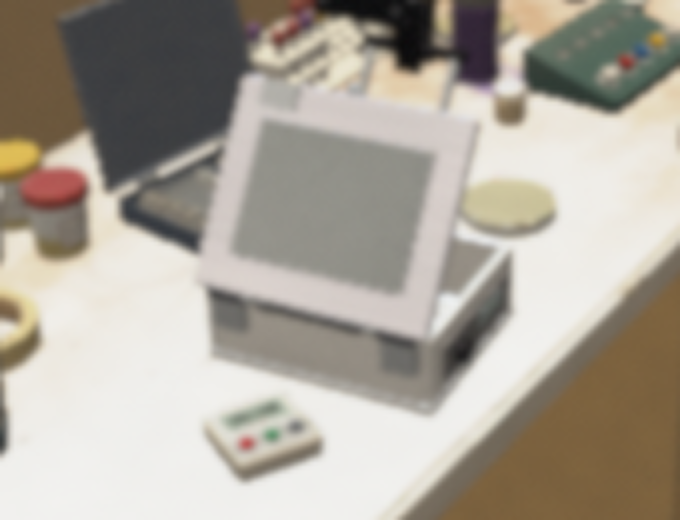

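The lid is open at about 57 degrees, from the bar height, and the timer and dish look untouched. Now I ease it down to about 39 degrees.

```bash
python3 - <<'E'
from h import *
r=21.6;a0=np.arctan2(4,216)
T=lambda a:np.array([r*np.cos(np.radians(a)+a0),-r*np.sin(np.radians(a)+a0)])
print([(T(57-2.5*k)-T(57)).round(2).tolist() for k in range(1,9)],T(39.3)-T(57))
P=pts(*cam("scene"))[150:280,150:320].reshape(-1,3)
ch=np.array([.499,-.0313]); ey=np.array([-.1219,.9925]); ex=np.array([.9925,.1219])
L=np.c_[(P[:,:2]-ch)@ex,(P[:,:2]-ch)@ey,P[:,2]]
m=(abs(L[:,0])<.09)&(L[:,2]>.1)&(L[:,2]<.25)&(abs(L[:,1])<.09)
v=cv2.fitLine(L[m][:,1:].astype(np.float32),cv2.DIST_HUBER,0,.01,.01).ravel(); print(m.sum(),v,np.degrees(np.arctan(-v[1]/v[0])))
E
```

```text
[[0.79, 0.52], [1.55, 1.07], [2.29, 1.65], [3.01, 2.26], [3.7, 2.91], [4.35, 3.58], [4.98, 4.28], [5.58, 5.01]] [5.0319985  4.34183253]
2595 [ 0.5834561  -0.8121447   0.03722337  0.162882  ] 54.306004
```

```bash
python3 -m jog '[{"dp":[0,0.79,0.5],"twist":0,"fingers":0},{"dp":[0,1.57,1.05],"twist":0,"fingers":0},{"dp":[0,2.33,1.63],"twist":0,"fingers":0},{"dp":[0,3.06,2.24],"twist":0,"fingers":0},{"dp":[0,3.76,2.88],"twist":0,"fingers":0},{"dp":[0,4.41,3.55],"twist":0,"fingers":0},{"dp":[0,5.0,4.2],"twist":0,"fingers":0},{"dp":[0,5.0,4.2],"twist":0,"fingers":0}]'
python3 - <<'E'
from h import *
o=env.get_obs(); z=o["tool_pos"][2]+env.hold_point_z-.072; print(o["tool_pos"],o["force"],np.degrees(np.arcsin(z/.216))-1.06)
c,R,t=cam("scene"); cv2.imwrite("pics/s5.png",cv2.resize(c["pixels"][150:280,150:320],None,fx=4,fy=4))
P=pts(c,R,t)[150:280,150:320].reshape(-1,3)
ch=np.array([.499,-.0313]); ey=np.array([-.1219,.9925]); ex=np.array([.9925,.1219])
L=np.c_[(P[:,:2]-ch)@ex,(P[:,:2]-ch)@ey,P[:,2]]
m=(abs(L[:,0])<.08)&(L[:,2]>.1)&(L[:,2]<.21)&(abs(L[:,1])<.09)
v=cv2.fitLine(L[m][:,1:].astype(np.float32),cv2.DIST_HUBER,0,.01,.01).ravel(); print(m.sum(),v,np.degrees(np.arctan(-v[1]/v[0])))
E
```

```text
time_s: 11.38
tool_pos: [0.4736, -0.1162, 0.1915]
tool_rot: [180.0, -0.1, 7.1]
force: [4.6, -4.0, 4.0]
grip_width: 0.0113
grasp_force: 15.0
[ 0.47357148 -0.11623364  0.19147292] [ 4.56195973 -3.96608821  3.97213911] 38.70866485509448
2051 [ 0.80316275 -0.59575963  0.01053147  0.14542812] 36.566803
```

View pics/s5.png

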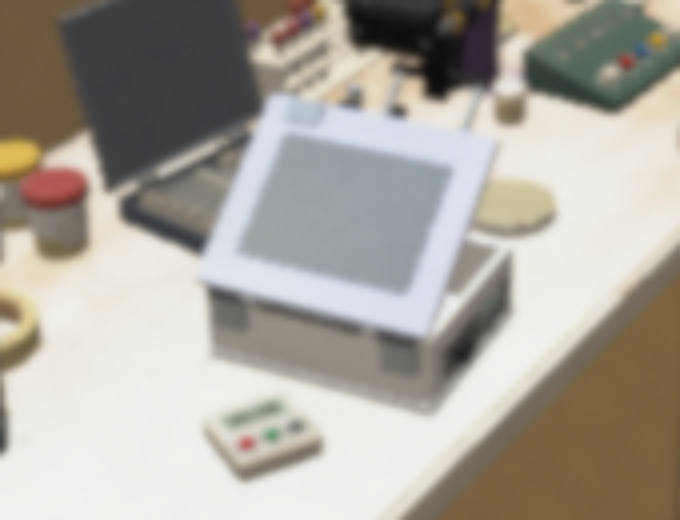

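The lid is held at about 37 to 39 degrees and everything around it is in place. I'll nudge it up 1 degree, let it settle and hand in.

```bash
python3 -m jog '[{"dp":[0,-0.12,-0.15],"twist":0,"fingers":0},{"dp":[0,-0.25,-0.3],"twist":0,"fingers":0},{"dp":[0,-0.25,-0.3],"twist":0,"fingers":0},{"dp":[0,-0.25,-0.3],"twist":0,"fingers":0},{"dp":[0,-0.25,-0.3],"twist":0,"fingers":0},{"dp":[0,-0.25,-0.3],"twist":0,"fingers":0}]' && python3 -c "
from cell import env
print(env.sign_off())"
```

```text
time_s: 12.18
tool_pos: [0.4732, -0.1134, 0.1949]
tool_rot: [180.0, -0.1, 7.1]
force: [4.8, -2.9, 4.0]
grip_width: 0.0113
grasp_force: 15.0
the job is handed in; nothing more can be done
None
```

The job is handed in, though `sign_off` returned no verdict: clamp swung fully back, lid raised to about 55–57°, then eased down to about 39° and held there by the bar, with dish and timer seen in place and the carton not re-checked.

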